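# Hold a spread snap ring in the groove of a gearbox shaft

### The job

On the repair counter, take the snap-ring pliers from their wooden rest by the two red handles, squeezing these to their stop so that the copper-coloured snap ring on the tips spreads, and slide the spread ring down over the top of the gearbox's upright steel shaft, without forcing it, to the black groove just above the brass collar. Do not let the handles go once the ring is over the shaft: finish while still holding the pliers there, ring spread, level and centred around the groove, their weight carried by the gripper and not leaning on the gearbox. Leave the jar, the cardboard box and the bearing where they are.

Things in the scene. Friction and masses are not known exactly. Their poses are not given: they have to be found in the camera images.
- pliers_grip (a point): Point midway between the two red handles, half-way up, where to pinch them from above: 64 mm over the table while on the rest. +x points along the pliers to the ring, y from handle to handle, z up. Handles: 11 mm thick, 18 mm high, from 32 mm ahead of this point to 68 mm behind. Over their outer faces here: 64 mm released (splayed to the rear), 42 mm and parallel at the stop.
- ring_center (a point): Centre of the copper-coloured snap ring when spread, at half its thickness; on the pliers' centre line, 123.3 mm ahead of pliers_grip, same height and axes. Open ring, 4 mm thick, 4 mm wide, gap towards the handles, captive on the tips. Bore 40 mm spread to the stop, about 29 mm closed (will not pass the shaft). Tips lie up to 6 mm above its mid-plane, pivot and handles reach 9 mm below.
- jaw (a joint): Angle of one jaw (the other mirrors it): 0 = handles released, ring closed; 0.206 rad = handles squeezed to the hard stop, ring fully spread. A spring opens them: 2 N at the handles at first, 6 N at the stop; 20 N of grip or more closes them to the stop.
- shaft_top (a point): Centre of the flat top of the upright steel gearbox shaft, 33 mm in diameter, 155 mm above the table. The shaft is fixed in a blue gearbox, 130 mm square and 58 mm high, with an aluminium flange 92 mm across up to 90 mm height and a brass collar 56 mm across up to 115 mm height. z is up, along the shaft.
- groove (a point): Middle of the groove on the shaft's axis, 119.5 mm above the table, 35.5 mm below the shaft top. The groove is black, 29 mm in diameter and 9 mm high, from the brass collar's top face (115 mm above the table) to 124 mm.
- rest: Fixed wooden rest under the pliers; origin on the table below the pivot, x along the pliers to the ring. Base 160 x 100 mm, 8 mm high; two posts 55 mm high touch the pliers only under the pivot (44 to 66 mm ahead of pliers_grip) and under the handle ends (47 to 59 mm behind it). Between them the space beneath the handles is free.
- jar_mid (a point): Middle of a loose amber jar, 60 mm across, 85 mm high, standing. Leave alone.
- box_mid (a point): Middle of a loose open cardboard box 75 x 110 x 45 mm. Leave alone.
- bearing_mid (a point): Middle of a loose steel bearing ring 62 mm across, 18 mm high, lying on the counter. Leave alone.
- pliers: The pliers (0.24 kg), origin under their pivot, 55 mm ahead of and 9 mm below pliers_grip; axes as there. The pivot is a 26 mm disc 18 mm high. Balance point about 35 mm behind the origin. The handles turn about the pivot and stay mirror images about the centre line.
Mind the look-alikes: they are no part of the job. Of the things that look like the pliers, the smaller one is meant.

How it is judged:
On the way, in this order (a step that is already met when the one before it is completed fails the run):
1. the pliers are squeezed with the ring spread and lifted clear of the rest (value of joint jaw above 0.18 rad and contact force between pliers and rest below 0.05 N and distance of ring_center from where it was at the start of the episode above 0.02 m and contact force between the fingers and pliers above 5 N), for 0.2 s.
2. the spread ring is around the shaft between its top and the groove (value of joint jaw above 0.17 rad and horizontal distance between ring_center and groove below 0.006 m and z of ring_center in the frame of groove between 0.008 and 0.032 m), for 0.05 s.
At the end, for the whole second after the job is handed in: Fingers hold the pliers at rest (over 8 N), jaw over 0.185 rad, ring centre within 5 mm of the shaft axis and 4 mm of the groove's height, level within 0.12 rad, gearbox pressed under 8 N, rest not touched; jar, box, bearing moved under 20 mm (value of joint jaw above 0.185 rad and horizontal distance between ring_center and groove below 0.005 m and z of ring_center in the frame of groove between -0.004 and 0.004 m and angle between ring_center's own z axis and vertical below 0.12 rad and contact force between the fingers and pliers above 8 N and contact force between pliers and gearbox below 8 N and contact force between pliers and rest below 0.05 N and linear speed of pliers below 0.02 m/s and distance of each of jar_mid, box_mid, bearing_mid from where it was at the start of the episode below 0.02 m); the arm keeps its last pose, push and grip.
It fails at once if the ring or pliers are forced against the gearbox (over 40 N) (contact force between pliers and gearbox above 40 N).
It fails at once if the handles are let go once the ring is over the shaft (value of joint jaw below 0.12 rad and horizontal distance between ring_center and groove below 0.008 m and z of ring_center in the frame of groove below 0.033 m).
It fails at once if the jar, the box or the bearing is disturbed (distance of any of jar_mid, box_mid, bearing_mid from where it was at the start of the episode above 0.03 m).
It also fails if it takes over 48 s, if anything falls off the work surface, if the arm or the gripper's body presses on something with over 40 N, if the wrist force passes 120 N, or if a joint passes its speed limit or range.

### The arm

A 6-joint arm with a two-finger parallel gripper is mounted at the origin on the work surface. World frame = base frame: x ahead of the robot, y to its left, z up, the work surface at z = 0. Lengths are in m, angles in rad, forces in N, time in s.
With the tool pointing down it reaches from about 0.4 to 0.925 m from the base axis. Payload 3.4 kg.
Tool frame: the origin (TCP) lies at the very end of the fingers, on their centre line; the grasp point (between the pads) lies 19 mm behind it; y points along the fingers, z is the direction in which the jaws open and shut, and the axes are right-handed (so a half turn about y gives the same grasp; the last joint's range is limited). The gripper opens to 85 mm and grips with 20 to 120 N. Pads are 22 mm wide; open, the fingers measure 114 mm over their backs; the gripper's body (76 mm by 85 mm) begins 54 mm behind the grasp point. The pads swing forward as they close: fully open they stand 13 mm farther back than shut.
Start: joints at [1.147, 0.307, 1.506, -0, 1.328, -0.073], TCP at [0.198, 0.54, 0.231] pointing down, gripper open.
Joint ranges: [-3.12, 3.12], [-1.05, 2.28], [0.14, 2.33], [-1.42, 4.57], [0.1, 2.73], [-2.68, 2.68]. Speed limits (rad/s): [2.57, 2.57, 3.14, 3.14, 3.14, 3.14].

### API

Orientations are given as a unit quaternion [x, y, z, w].
In Python, from rig import bot gives the robot as it stands. The module is installed in compiled form; this text tells all that it offers.
- The arm moves only by the tool step_arm, never from a script. Its argument "series" is a list of rows, each a list of 5 numbers: the shift along the tool's x, y, z in m, then the turn about the tool's y in degrees, then the closure, from 0 (fully open) to 1 (shut). In form: [[tx, ty, tz, yaw, fingers], ...]. A call has exactly 10 rows; each row shifts and turns the commanded pose from where the row before left it, along the tool's axes as they then stand; what a row does not reach is not made up. A row lasts 1/8 s, in which the tool goes at most 62.5 mm and 10.7 degrees, less where a joint would pass 70% of its speed; a pose out of reach is approached as far as the arm can. A call is refused whole if a number of a shift passes 0.0625 or a number of a turn 10.7, either way. A call with a gripper value outside its range is refused whole. The fingers move at their own pace and stop on an object; "squeeze" is the grip in N (left out, the last holds). Time passes only in rows, so rows that do not move let the fingers close, or fill a call up. It gives the time, the measured TCP pose, the force and the opening at its end, in the units of the state.
- bot.read_state(): the state, without advancing time (a new reading comes with each control period).
- bot.snapshot(name): name is "side" or "top"; returns the picture (420x560x3 uint8, red, green, blue); there is no depth.
- bot.camera_info(name): a dict with "fx", "fy", "cx", "cy" (pixels), "D" ([k1, k2, p1, p2, k3] as OpenCV has them; the pictures are not rectified), "world_to_cam" (4x4, takes a point from world to camera coordinates). Camera axes: x right, y down, z forward; pixel columns grow to the right and rows downward; lengths in m; the calibration is good to about 2 mm. A picture is of the moment at which its call begins. camera_info takes no time and is no camera call.
- bot.hand_in(): hands the job in, once; it reports no verdict.
The state is a dict: "time_s": time; "joint_pos": joint angles; "dq": joint speeds; "joint_torque": joint torques, N m; "position": TCP position; "tool_rot": TCP orientation; "contact_force": force on the tool from outside, world axes, zero at the start; "wrist_torque": the same for the moment, N m; "width": finger opening in m.
Only numpy, scipy, OpenCV 4.12 (cv2) and the standard library are available. Lean on these libraries where they do the work, as an engineer would, in place of code of your own. Each camera call takes 0.05 s, during which the arm holds its last target. There are 200 camera calls.

## Working session

There is one attempt and no reset: what is moved stays moved. The work goes in short steps, Python scripts to look and compute and a tool call to move; the robot and the scene stay as the last step left them, time stands still between calls to the robot, and variables do not carry over. Pictures are saved under pics/ and viewed, about 8 in all and at most 12, crops included, and the job is handed in when it is done.

Besides the shell and the picture viewer there is one more tool, called after "Call:" by a JSON object that holds its "method" and its "body", one argument or row to a line. step_arm: Moves the arm, as the interface text tells. Its arguments: {"type":"object","properties":{"series":{"type":"array","items":{"type":"array","items":{"type":"number"}}},"squeeze":{"type":"number"}},"required":["series"]}

```bash
mkdir -p pics; python3 - <<'E'
from rig import bot
import cv2,numpy as np
np.set_printoptions(precision=4,suppress=True)
for n in("side","top"):
    im=bot.snapshot(n);cv2.imwrite(f"pics/{n}0.png",im[:,:,::-1]);c=bot.camera_info(n)
    print(n,c["fx"],c["fy"],c["cx"],c["cy"],c["D"]);print(np.array(c["world_to_cam"]))
s=bot.read_state();print(s)
E
```

```text
side 416.6779646465451 416.6779646465451 275.57160466606024 209.63610279483817 [-0.042  0.     0.     0.     0.   ]
[[-0.9877 -0.1564  0.0052  0.5906]
 [-0.0815  0.4854 -0.8705  0.0947]
 [ 0.1336 -0.8602 -0.4922  1.0401]
 [ 0.      0.      0.      1.    ]]
top 393.0092264031451 393.0092264031451 280.65371401926353 211.1613254419036 [0.01 0.   0.   0.   0.  ]
[[-0.0073 -0.9999  0.0101  0.156 ]
 [-0.9937  0.0062 -0.1116  0.5656]
 [ 0.1115 -0.0108 -0.9937  0.9771]
 [ 0.      0.      0.      1.    ]]
{'time_s': 0.1, 'joint_pos': array([ 1.1465,  0.3075,  1.5075,  0.    ,  1.3284, -0.0735]), 'dq': array([-0.0009, -0.0021, -0.0044, -0.0003,  0.001 , -0.0006]), 'joint_torque': array([ -0.0002, -45.8531, -25.2611,  -0.0001,   0.0057,  -0.    ]), 'position': array([0.1974, 0.5394, 0.2305]), 'tool_rot': array([ 0.6969, -0.1236,  0.1232, -0.6956]), 'contact_force': array([-0.8959,  0.8575, -0.5868]), 'wrist_torque': array([0.0188, 0.0171, 0.0284]), 'width': 0.08521181408077655}
```

View pics/side0.png

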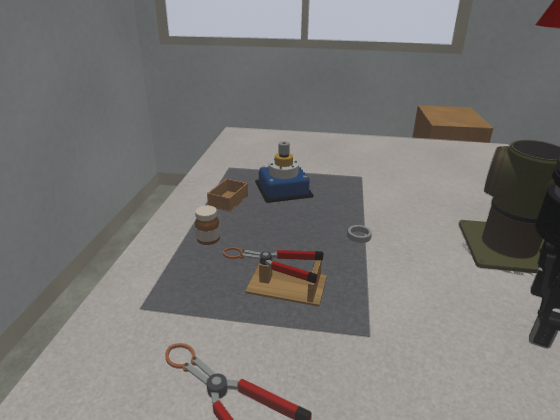

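View pics/top0.png

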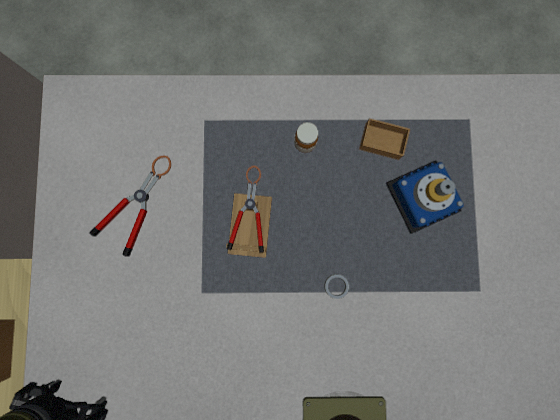

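Side view: the small pliers on the wooden rest have their pivot at about (266,258) and the gearbox shaft top is at about (284,145). Top view: the pivot is at (250,204), the ring at (253,174) and the shaft top at (448,186). The larger look-alike pliers lie off the mat. Next I'll view enlarged crops.

```bash
cat > h.py <<'E'
from rig import bot
import cv2,numpy as np
np.set_printoptions(precision=4,suppress=True)
C={n:bot.camera_info(n) for n in("side","top")}
def ray(n,uv):
    c=C[n];K=np.array([[c["fx"],0,c["cx"]],[0,c["fy"],c["cy"]],[0,0,1]])
    p=cv2.undistortPoints(np.array([[uv]],float),K,np.array(c["D"]))[0,0]
    T=np.array(c["world_to_cam"]);R=T[:3,:3];return -R.T@T[:3,3],R.T@np.array([p[0],p[1],1])
def onz(n,uv,z):
    o,d=ray(n,uv);return o+d*(z-o[2])/d[2]
def proj(n,P):
    c=C[n];K=np.array([[c["fx"],0,c["cx"]],[0,c["fy"],c["cy"]],[0,0,1]]);T=np.array(c["world_to_cam"])
    return cv2.projectPoints(np.array([P],float),cv2.Rodrigues(T[:3,:3])[0],T[:3,3],K,np.array(c["D"]))[0].ravel()
def tri(a,b):
    (o1,d1),(o2,d2)=ray("side",a),ray("top",b);A=np.c_[d1,-d2];t=np.linalg.lstsq(A,o2-o1,rcond=None)[0]
    p,q=o1+t[0]*d1,o2+t[1]*d2;return (p+q)/2,np.linalg.norm(p-q)
def grab(n,name):
    im=bot.snapshot(n)[:,:,::-1].copy();cv2.imwrite(f"pics/{name}.png",im);return im
def crop(im,x,y,w,h,s):return cv2.resize(im[y:y+h,x:x+w],None,fx=s,fy=s,interpolation=cv2.INTER_CUBIC)
E
python3 - <<'E'
from h import *
t=cv2.imread("pics/top0.png");s=cv2.imread("pics/side0.png")
a=np.vstack([np.hstack([crop(t,215,160,70,100,4)[:300],crop(t,385,155,85,75,4)]),np.hstack([crop(s,215,235,115,70,2.4347826)[:150],crop(s,250,135,68,40,5)[:150]])]) if 0 else None
c1=crop(t,215,160,75,100,4);c2=crop(t,385,155,80,80,5)
cv2.imwrite("pics/z.png",np.hstack([c1,c2]))
for n,im in(("top",t),("side",s)):
    hsv=cv2.cvtColor(im,cv2.COLOR_BGR2HSV)
    red=cv2.inRange(hsv,(0,190,70),(6,255,255))|cv2.inRange(hsv,(174,190,70),(180,255,255))
    cop=cv2.inRange(hsv,(5,110,90),(14,255,255))
    for nm,m in(("red",red),("cop",cop)):
        k,l,st,ce=cv2.connectedComponentsWithStats(m)
        for i in range(1,k):
            if st[i,4]>15:print(n,nm,st[i],ce[i], cv2.minAreaRect(np.argwhere(l==i)[:,::-1].astype(np.float32)))
E
```

```text
top red [ 95 198  33  32 220] [111.5864 213.65  ] ((111.75, 214.25001525878906), (5.656852722167969, 41.719295501708984), 45.0)
top red [126 209  19  39 212] [135.3821 227.9858] ((135.038330078125, 228.449951171875), (5.7500152587890625, 41.22883605957031), 23.428691864013672)
top red [229 211  14  33 144] [235.6042 227.0486] ((235.75001525878906, 226.75001525878906), (4.427188396453857, 33.203914642333984), 18.43494987487793)
top red [256 213   7  33 134] [258.8284 229.2612] ((258.8647766113281, 229.0123291015625), (32.41179656982422, 4.074108123779297), 84.80557250976562)
top cop [152 156  19  22  93] [160.6882 165.4409] ((160.83709716796875, 165.53933715820312), (17.489965438842773, 20.775959014892578), 57.9946174621582)
top cop [246 166  15  18  58] [253.2069 173.6552] ((253.0294189453125, 173.8823699951172), (14.55213737487793, 16.249887466430664), 14.03624439239502)
side red [539   0  21  27 295] [552.4847  15.0203] ((549.0, 13.0), (26.0, 20.0), 90.0)
side red [278 251  37   3  65] [296.2615 252.0615] ((295.99566650390625, 252.1039581298828), (36.05204772949219, 1.7068523168563843), 2.38594388961792)
side red [273 262  36  12  78] [290.3077 267.7949] ((290.2579040527344, 267.817138671875), (36.39882278442383, 2.272706985473633), 16.50436019897461)
side cop [223 247  20  11  64] [232.2188 252.0625] ((232.5, 252.0), (10.0, 19.0), 90.0)
side cop [166 344  28  26 160] [178.2438 354.6375] ((179.49996948242188, 355.0000305175781), (28.144268035888672, 23.71708106994629), 18.43494987487793)
```

View pics/z.png

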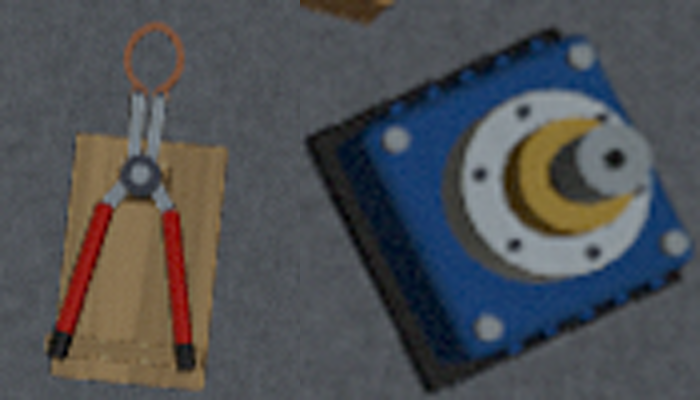

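The crop shows the pivot at top-view pixel (249.6,203.1), the ring centre at (253.1,174.3) and the centre hole of the shaft top at (447.6,186.2).

```bash
python3 - <<'E'
from h import *
from scipy.spatial.transform import Rotation as R
top=cv2.imread("pics/top0.png");side=cv2.imread("pics/side0.png")
# shaft top by bright/edge circles
g=cv2.cvtColor(top,cv2.COLOR_BGR2GRAY)[155:235,385:465];g=cv2.resize(g,None,fx=4,fy=4,interpolation=cv2.INTER_CUBIC)
h=cv2.HoughCircles(g,cv2.HOUGH_GRADIENT,1,400,param1=80,param2=8,minRadius=28,maxRadius=35)
print("hough",[( (x+.5)/4-.5+385,(y+.5)/4-.5+155,r/4) for x,y,r in h[0]])
S=onz("top",(447.6,186.2),.155);print("shaft",S)
# gearbox flange etc check: side projection
print("side proj shaft",proj("side",S),"groove",proj("side",[S[0],S[1],.1195]))
p=onz("top",(249.6,203.1),.073);r=onz("top",(253.1,174.0),.064)
h1=onz("top",(235.68,226.9),.073);h2=onz("top",(258.84,229.15),.073)
m=(h1+h2)/2
print("pivot",p,"ring",r,"hmid",m,"h sep",np.linalg.norm(h1-h2),"p-r",np.linalg.norm((r-p)[:2]),"p-m",np.linalg.norm((p-m)[:2]))
for v in(r-p,p-m,r-m):print("yaw",np.degrees(np.arctan2(v[1],v[0])))
u=(r-m)[:2];u/=np.linalg.norm(u)
print("grip from pivot",p[:2]-.055*u)
print("side ring/pivot reproj",proj("side",r),proj("side",p))
s=bot.read_state();print(s["position"],R.from_quat(s["tool_rot"]).as_matrix())
for n,(x,y,z) in dict(box=(385,139,.02),jar=(307,133,.085),bearing=(337,286,.018)).items():print(n,onz("top",(x,y),z))
E
```

```text
hough [(np.float32(447.5), np.float32(186.25), np.float32(7.225))]
shaft [ 0.6073 -0.2257  0.155 ]
side proj shaft [284.597  142.7002] groove [284.4129 153.8475]
pivot [0.5823 0.2289 0.073 ] ring [0.657  0.2208 0.064 ] hmid [0.521  0.2345 0.073 ] h sep 0.05683901687891724 p-r 0.07508877436306777 p-m 0.06163689470419602
yaw -6.145989951401898
yaw -5.229896524358289
yaw -5.7330095323599775
grip from pivot [0.5276 0.2344]
side ring/pivot reproj [233.0889 252.1773] [266.1725 254.2307]
[0.1974 0.5394 0.2305] [[ 0.9391 -0.0008  0.3437]
 [-0.3437 -0.0017  0.9391]
 [-0.0002 -1.     -0.0018]]
box [ 0.7587 -0.1261  0.02  ]
jar [0.7554 0.0859 0.085 ]
bearing [0.3755 0.01   0.018 ]
```

Call:
{"method": "step_arm", "body": {
  "series": [
    [0, 0, 0, -7.2, 0],
    [0, 0, 0, -7.2, 0],
    [0.045, 0.01, -0.034, 0, 0],
    [0.045, 0.01, -0.034, 0, 0],
    [0.045, 0.01, -0.034, 0, 0],
    [0.045, 0.01, -0.034, 0, 0],
    [0.045, 0.01, -0.034, 0, 0],
    [0.045, 0.01, -0.034, 0, 0],
    [0.045, 0.01, -0.034, 0, 0],
    [0.044, 0.01, -0.033, 0, 0]
  ],
  "squeeze": 80
}}

```text
time_s: 1.35
position: [0.5289, 0.2331, 0.1506]
tool_rot: [0.706, -0.035, 0.035, -0.706]
contact_force: [-0.9, 0.5, 0.1]
width: 0.0855
```

Call:
{"method": "step_arm", "body": {
  "series": [
    [-0.0014, 0.018, 0.0012, 0, 0],
    [0, 0.018, 0, 0, 0],
    [0, 0.018, 0, 0, 0],
    [0, 0.018, 0, 0, 0],
    [0, 0.018, 0, 0, 0],
    [0, 0.018, 0, 0, 0],
    [0, 0.0015, 0, 0, 0],
    [0, 0, 0, 0, 0],
    [0, 0, 0, 0, 0],
    [0, 0, 0, 0, 0]
  ]
}}

```text
time_s: 2.6
position: [0.5272, 0.2362, 0.0426]
tool_rot: [-0.706, 0.035, -0.036, 0.706]
contact_force: [-0.1, 0.5, -0.1]
width: 0.0855
```

```bash
python3 - <<'E'
from h import *
a=crop(grab("top","t1"),205,155,90,110,5);b=crop(grab("side","s1"),210,210,130,100,4)[:]
b=cv2.resize(b,(350,270));a=cv2.resize(a,(450,550));o=np.zeros((550,800,3),np.uint8);o[:,:450]=a;o[:270,450:]=b;cv2.imwrite("pics/z1.png",o)
E
```

```text
(no output)
```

View pics/z1.png

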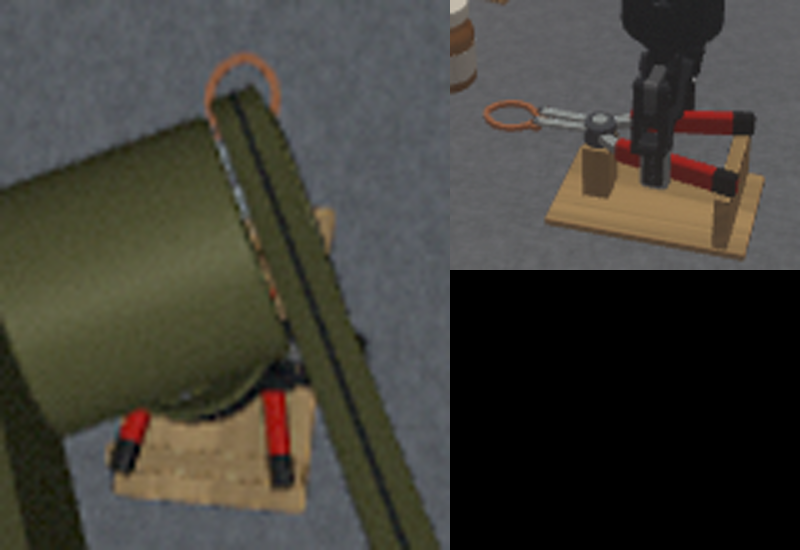

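The side view shows the fingers straddling both handles with no contact. I'll close now.

Call:
{"method": "step_arm", "body": {
  "series": [
    [0, 0, 0, 0, 0.3],
    [0, 0, 0, 0, 0.5],
    [0, 0, 0, 0, 0.7],
    [0, 0, 0, 0, 1],
    [0, 0, 0, 0, 1],
    [0, 0, 0, 0, 1],
    [0, 0, 0, 0, 1],
    [0, 0, 0, 0, 1],
    [0, 0, 0, 0, 1],
    [0, 0, 0, 0, 1]
  ]
}}

```text
time_s: 3.95
position: [0.5258, 0.2364, 0.0441]
tool_rot: [-0.706, 0.035, -0.035, 0.707]
contact_force: [-6.4, 0.3, 16.7]
width: 0.0362
```

```bash
python3 - <<'E'
from h import *
a=crop(grab("top","t2"),205,155,90,110,5);b=crop(grab("side","s2"),210,210,130,100,4)[:]
b=cv2.resize(b,(350,270));o=np.zeros((550,800,3),np.uint8);o[:,:450]=a;o[:270,450:]=b;cv2.imwrite("pics/z2.png",o)
print(bot.read_state())
E
```

```text
{'time_s': 4.05, 'joint_pos': array([ 0.3487,  0.5063,  1.7268,  0.0012,  0.9085, -1.1231]), 'dq': array([-0.0014, -0.0007,  0.0005,  0.0003,  0.002 ,  0.0004]), 'joint_torque': array([ -1.4557, -41.224 , -16.9764,  -0.6043,  -1.9975,  -0.0625]), 'position': array([0.5258, 0.2364, 0.0441]), 'tool_rot': array([-0.7059,  0.0354, -0.0351,  0.7065]), 'contact_force': array([-6.4451, -0.3107, 17.0345]), 'wrist_torque': array([-0.028 ,  0.9141, -0.0396]), 'width': 0.03692575789670979}
```

View pics/z2.png

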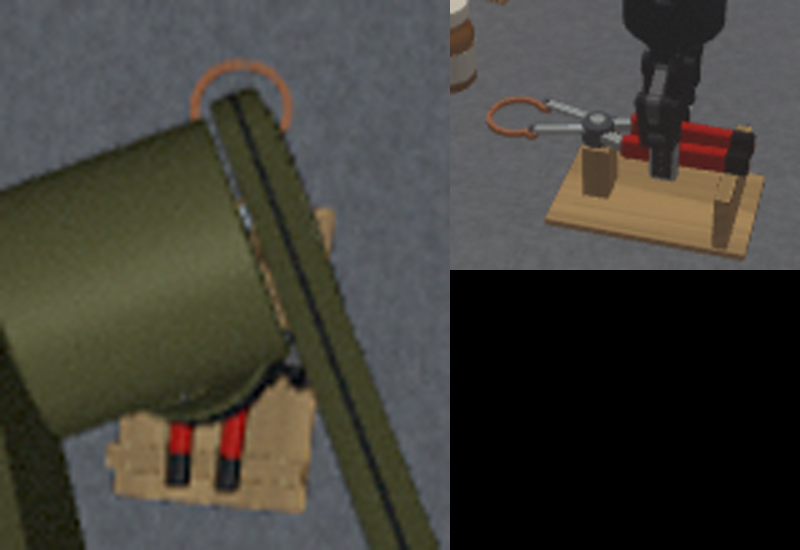

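The handles are parallel and the ring is spread. I'll lift.

Call:
{"method": "step_arm", "body": {
  "series": [
    [0, -0.004, 0, 0, 1],
    [0, -0.008, 0, 0, 1],
    [0, -0.012, 0, 0, 1],
    [0, -0.018, 0, 0, 1],
    [0, -0.02, 0, 0, 1],
    [0, -0.02, 0, 0, 1],
    [0, -0.02, 0, 0, 1],
    [0, -0.018, 0, 0, 1],
    [0, 0, 0, 0, 1],
    [0, 0, 0, 0, 1]
  ]
}}

```text
time_s: 5.3
position: [0.5262, 0.2358, 0.1613]
tool_rot: [0.706, -0.035, 0.035, -0.706]
contact_force: [-0.3, 0.8, -2.5]
width: 0.0362
```

```bash
cat > look.py <<'E'
from h import *
import sys
k=sys.argv[1];o=np.zeros((500,800,3),np.uint8)
t=grab("top","t"+k);s=grab("side","s"+k)
for n,im in(("top",t),("side",s)):
    hsv=cv2.cvtColor(im,cv2.COLOR_BGR2HSV)
    cop=cv2.inRange(hsv,(5,110,60),(14,255,255))
    kk,l,st,ce=cv2.connectedComponentsWithStats(cop)
    for i in range(1,kk):
        if st[i,4]>8:
            e=cv2.fitEllipse(np.argwhere(l==i)[:,::-1].astype(np.float32)) if st[i,4]>8 else 0
            print(n,st[i],ce[i],e)
x=bot.read_state();print(x["time_s"],x["position"],x["contact_force"],x["wrist_torque"],x["width"])
tx,ty,sx,sy=map(int,sys.argv[2:6])
o[:500,:400]=crop(t,tx,ty,80,100,5);o[:400,400:]=crop(s,sx,sy,100,100,4)
cv2.imwrite(f"pics/z{k}.png",o)
E
python3 look.py 3 205 145 210 180
```

```text
top [386 125   9   6  15] [390.2 127.2] ((390.0772399902344, 127.41578674316406), (4.264922618865967, 7.321768760681152), 102.69467163085938)
top [152 156  19  22  96] [160.6042 166.    ] ((160.88919067382812, 165.58689880371094), (16.020366668701172, 20.879600524902344), 33.54197311401367)
top [253 156   9  14  28] [258.1429 161.1071] ((253.7979278564453, 164.37306213378906), (13.143538475036621, 16.79290199279785), 161.89634704589844)
top [  2 329   6   7  10] [  4.4 332.7] ((3.6032161712646484, 332.0499572753906), (1.9805786609649658, 9.72520923614502), 139.4369659423828)
side [220 198  26  16 129] [230.4729 205.1705] ((232.77256774902344, 205.79364013671875), (12.558728218078613, 23.68514060974121), 91.83409881591797)
side [196 218  23  13 144] [208.5694 224.0069] ((207.60646057128906, 222.6503448486328), (10.810750007629395, 19.17585563659668), 93.05489349365234)
side [166 344  28  26 159] [178.0881 354.5031] ((179.7454071044922, 355.24334716796875), (22.185152053833008, 27.125978469848633), 99.4761962890625)
5.4 [0.5259 0.2357 0.1608] [-0.8284 -0.022  -3.1268] [ 0.014   0.0621 -0.0063] 0.03591335472079217
```

View pics/z3.png

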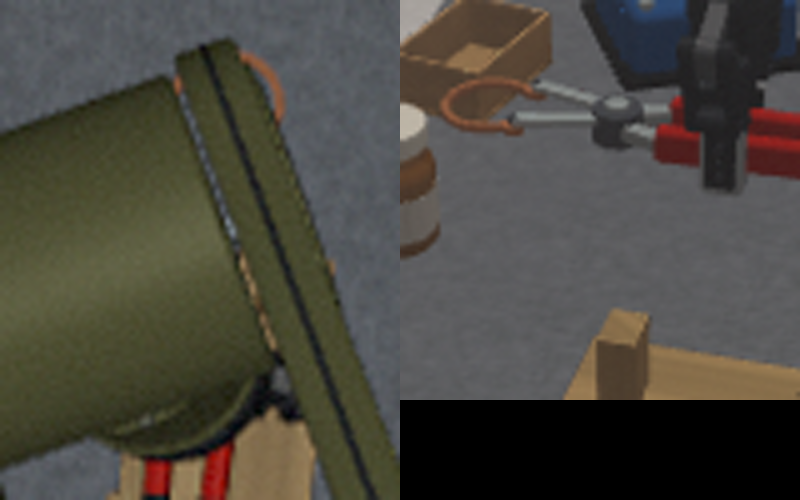

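Lifted cleanly: weight is about 2.5 N and there is little moment. Now I'll work out the ring centre relative to the TCP.

```bash
cat > ring.py <<'E'
from h import *
from scipy.spatial.transform import Rotation as R
def where(c,u_edge=None):
    x=bot.read_state();M=R.from_quat(x["tool_rot"]).as_matrix();u=M[:,0];v=M[:,2]
    o,d=ray("side",c);p=x["position"]
    t=(p-o)@v/(d@v);P=o+t*d
    print("tool yaw",np.degrees(np.arctan2(u[1],u[0])),"down",M[:,1],"TCP",p)
    print("ring P",P,"D",(P-p)@u,"dz",P[2]-p[2]); return P,u,v,p
E
python3 - <<'E'
from ring import *
P,u,v,p=where((232.77,205.79))
for D in(.1233,.1283):
    c=p+D*u;c[2]=p[2]+.0199
    th=np.radians(np.arange(0,360,5));th=th[np.cos(th)>-.8]
    q=np.array([proj("side",c+.022*(np.cos(a)*u+np.sin(a)*v)) for a in th])
    print(D,c,"fitcentre",cv2.fitEllipse(q.astype(np.float32)),q.min(0),q.max(0),proj("side",c))
im=cv2.imread("pics/s3.png");hsv=cv2.cvtColor(im,cv2.COLOR_BGR2HSV);m=cv2.inRange(hsv,(5,110,60),(14,255,255))[195:217,217:250]
print("\n".join("".join("#" if a else "." for a in r) for r in m))
E
```

```text
tool yaw -5.699562587442856 down [-0.002  -0.0007 -1.    ] TCP [0.5259 0.2357 0.1608]
ring P [0.6516 0.2232 0.1812] D 0.12629461837006656 dz 0.02039913858532144
0.1233 [0.6486 0.2234 0.1807] fitcentre ((234.17596435546875, 206.3098907470703), (10.478450775146484, 21.762584686279297), 87.09114837646484) [223.3071 201.0484] [244.2887 211.5714] [234.1945 206.1908]
0.1283 [0.6536 0.2229 0.1807] fitcentre ((231.85165405273438, 205.99603271484375), (10.444881439208984, 21.7434024810791), 86.92677307128906) [220.9946 200.7487] [241.9735 211.2434] [231.8711 205.8774]
#.#..............................
....#............................
..............#..................
............#.............#......
............#########............
.........################........
.......##################........
.....######..........#####.......
....#####...............###......
...#####..................###....
...###..........#................
...###...........##..............
...###..........#................
....###..........................
....#####........................
......#########...##.............
.......##############............
..........#############..........
....................###..........
.................................
.................................
.................................
```

Call:
{"method": "step_arm", "body": {
  "series": [
    [0, 0, -0.02, 0, 1],
    [0, 0, -0.04, 0, 1],
    [0, 0, -0.055, 0, 1],
    [0, 0, -0.055, 0, 1],
    [0, 0, -0.055, 0, 1],
    [0, 0, -0.055, 0, 1],
    [0, 0, -0.055, 0, 1],
    [0, 0, -0.055, 0, 1],
    [0, 0, -0.04, 0, 1],
    [0, 0, -0.021, 0, 1]
  ]
}}

```text
time_s: 6.65
position: [0.4805, -0.2153, 0.1614]
tool_rot: [0.706, -0.037, 0.036, -0.706]
contact_force: [-0.5, 0.1, -1.4]
width: 0.036
```

Call:
{"method": "step_arm", "body": {
  "series": [
    [0, 0, 0, 0, 1],
    [0, 0, 0, 0, 1],
    [0, 0, 0, 0, 1],
    [0, 0, 0, 0, 1],
    [0, 0, 0, 0, 1],
    [0, 0, 0, 0, 1],
    [0, 0, 0, 0, 1],
    [0, 0, 0, 0, 1],
    [0, 0, 0, 0, 1],
    [0, 0, 0, 0, 1]
  ]
}}

```text
time_s: 7.9
position: [0.4818, -0.2128, 0.1618]
tool_rot: [-0.706, 0.035, -0.035, 0.706]
contact_force: [1.1, 0.2, -2.1]
width: 0.0358
```

```bash
python3 look.py 4 405 140 230 100
```

```text
top [296 138   4   7  10] [297.6 141.5] ((297.42822265625, 141.15126037597656), (2.1012067794799805, 6.285752296447754), 156.1643829345703)
top [300 143   5   5  11] [302.1818 145.1818] ((299.6148681640625, 144.05770874023438), (3.3746109008789062, 8.913836479187012), 115.0588607788086)
top [305 145   5   4  10] [306.8 146.6] ((306.863525390625, 146.53085327148438), (3.020949125289917, 4.0269269943237305), 83.21956634521484)
top [152 156  19  22 102] [160.5686 165.7647] ((160.88282775878906, 165.64572143554688), (16.088306427001953, 20.746368408203125), 34.119239807128906)
top [443 174  23  20  86] [454.7093 182.0698] ((453.5537414550781, 184.8200225830078), (21.336158752441406, 22.129173278808594), 56.335140228271484)
top [  8 329   5   9  16] [  9.625 332.75 ] ((9.860522270202637, 333.16455078125), (3.560304880142212, 8.129137992858887), 14.182381629943848)
top [  0 361   6   8  15] [  2.2 364.2] ((2.946169853210449, 364.6336669921875), (5.516721725463867, 7.035488605499268), 17.631933212280273)
top [  2 370   7   4   9] [  5.5556 371.2222] ((5.275959014892578, 371.4471740722656), (3.353863000869751, 6.016172409057617), 88.87528228759766)
side [471 132   5   4   9] [473.1111 133.2222] ((473.1066589355469, 133.41993713378906), (3.0449471473693848, 4.174484729766846), 95.46260070800781)
side [196 218  23  13 140] [209.0143 223.9   ] ((207.8267364501953, 222.4658966064453), (10.414813041687012, 19.13886260986328), 94.39938354492188)
side [166 344  28  26 160] [178.1062 354.6562] ((179.7000274658203, 355.2156982421875), (22.187358856201172, 27.1141300201416), 98.86231231689453)
8.0 [ 0.4819 -0.2128  0.1618] [-0.5239 -0.021  -2.4531] [-0.0041  0.025  -0.05  ] 0.0360919865609085
```

View pics/z4.png

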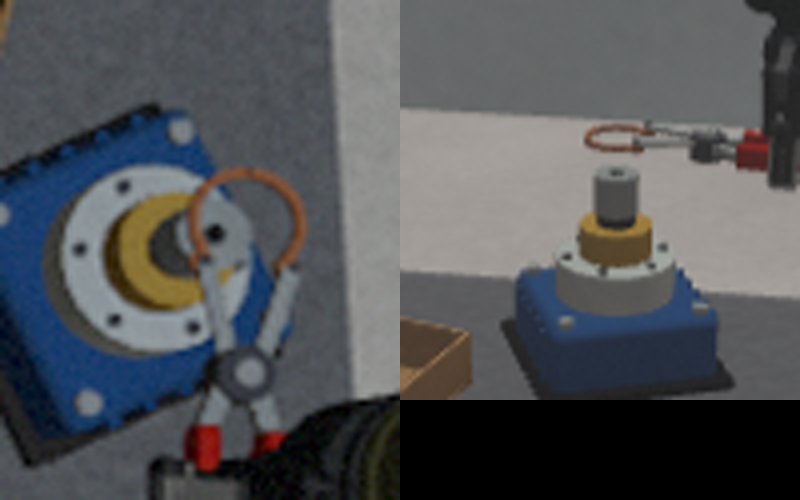

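```bash
cat > meas.py <<'E'
from ring import *
import sys
k,zr=sys.argv[1],float(sys.argv[2])
t=cv2.imread(f"pics/t{k}.png");s=cv2.imread(f"pics/s{k}.png")
def ell(im,x,y,w,h,sat):
    hsv=cv2.cvtColor(im,cv2.COLOR_BGR2HSV)[y:y+h,x:x+w]
    m=cv2.inRange(hsv,(4,sat,50),(15,255,255))
    print("\n".join("".join("#" if a else "." for a in r) for r in m))
    q=np.argwhere(m)[:,::-1]+[x,y];q=q.astype(np.float32);return cv2.fitEllipse(q),q.min(0),q.max(0)
tx,ty,tw,th,sx,sy,sw,sh=map(int,sys.argv[3:11])
e,_,_=ell(t,tx,ty,tw,th,100);print("top",e);f,a,b=ell(s,sx,sy,sw,sh,75);print("side",f,a,b)
print("top->z",onz("top",e[0],zr));print("tri",tri(f[0],e[0]));P,u,v,p=where(f[0])
print("P kin D=.128",p+.128*u, "shaft wanted 0.6073 -0.2257")
E
python3 meas.py 4 .182 438 165 36 40 272 125 30 18
```

```text
....................................
....................................
....................................
....................................
....................................
....................................
....................................
....................................
....................................
............########................
..........######.#####..............
........###.........####............
.......##.............###...........
......##...............###..........
......##................###.........
.....##..................##.........
.....##..................###........
.....##...................##........
.....#....................##........
.....#....................##........
.....#....................##........
.....##...................##........
.....##...................##........
......##.................###........
......##.................##.........
......##................##..........
.....##................###..........
.....#................####..........
.....#................#.............
......................#....
[... 816 characters left out ...]
.........
.....####......##.............
........###########...........
..............................
..............................
..............................
..............................
..............................
side ((284.3934631347656, 134.24827575683594), (5.744785785675049, 17.233882904052734), 91.05781555175781) [276. 131.] [293. 137.]
top->z [ 0.6057 -0.2271  0.182 ]
tri (array([ 0.6073, -0.2278,  0.1803]), np.float64(0.0026769252356274513))
tool yaw -5.703466111678027 down [-0.0001  0.0001 -1.    ] TCP [ 0.4819 -0.2128  0.1618]
ring P [ 0.6083 -0.2254  0.1813] D 0.1270961922012639 dz 0.019548782067716847
P kin D=.128 [ 0.6092 -0.2255  0.1618] shaft wanted 0.6073 -0.2257
```

```bash
cat > fit.py <<'E'
from ring import *
import sys
from scipy.optimize import least_squares
def ringfit(n,k,box,z,sat,pred,R0=.022):
    x,y,w,h=box;im=cv2.imread(f"pics/{n[0]}{k}.png");m=cv2.inRange(cv2.cvtColor(im,cv2.COLOR_BGR2HSV)[y:y+h,x:x+w],(4,sat,50),(15,255,255))
    P=np.array([onz(n,(c+x,r+y),z)[:2] for r,c in np.argwhere(m)])
    P=P[P[:,0]>pred[0]-.010]
    f=lambda q:np.hypot(*(P-q[:2]).T)-q[2]
    a=least_squares(f,[*pred[:2],R0],loss="soft_l1",f_scale=.001).x
    b=least_squares(lambda q:f([*q,R0]),pred[:2],loss="soft_l1",f_scale=.001).x
    print(n,k,"free",a,"fixedR",b);return b
E
python3 - <<'E'
from fit import *
for z in(.180,.182):
    ringfit("top","4",(438,165,36,32),z,100,(.606,-.227)); ringfit("side","4",(272,128,30,12),z,75,(.607,-.226))
im=cv2.imread("pics/s0.png") if 0 else cv2.imread("pics/side0.png")
g=cv2.cvtColor(im,cv2.COLOR_BGR2GRAY).astype(float)
for r in range(146,153):print(r,g[r,274:295].astype(int))
t=cv2.cvtColor(cv2.imread("pics/top0.png"),cv2.COLOR_BGR2GRAY)
print(t[176:198,438:460])
# side camera: column of the axis for given (x)
for x in(.605,.6073,.609):print(x,proj("side",[x,-.2257,.145]),proj("side",[x,-.2257,.155]))
E
```

```text
top 4 free [ 0.6067 -0.2286  0.0237] fixedR [ 0.6083 -0.2288]
side 4 free [ 0.6099 -0.2287  0.0239] fixedR [ 0.6116 -0.2285]
top 4 free [ 0.6063 -0.2277  0.0236] fixedR [ 0.6079 -0.2279]
side 4 free [ 0.6092 -0.223   0.0238] fixedR [ 0.6108 -0.2227]
146 [154 156 155 155 114  74  72  73  73  73  75  74  73  75  75 115 153 154
 155 155 156]
147 [153 154 154 153 114  74  72  72  74  73  74  73  74  76  77 114 153 155
 154 154 155]
148 [154 154 153 153 114  74  73  72  73  73  75  74  74  75  75 115 153 154
 154 153 153]
149 [156 155 155 155 113  73  74  71  73  74  74  73  74  75  77 114 151 153
 155 155 154]
150 [154 153 153 154 114  74  73  72  72  75  75  73  73  75  76 113 151 154
 157 158 157]
151 [155 155 155 155 113  74  73  72  72  75  74  74  74  75  77 114 152 154
 155 157 156]
152 [155 154 154 154 113  74  72  72  72  74  74  75  74  75  77 114 152 154
 154 154 153]
[[146 146 149 149 149 151 155 131  93  64  44  63  78  78  78  85  84  82
   82  80  80  80]
 [146 144 143 140 144 143 128 117 105  99  72  50  69  81  80  83  83  83
   80  82  79  80]
 [134 134 133 123 129 121  
[... 1272 characters left out ...]
8]
 [ 44  49  52  50  61  82 103 120 123 122 124 124 123 121  96  88 104  79
   46  63  81  83]
 [ 51  55  55  54  54  51  65  99 110 107 118 125 122 106  85 103 117  83
   49  53  71  79]
 [ 58  50  53  54  56  61  58  67  73  92 108 118 116 119 122 140 130  76
   49  49  62  78]
 [ 92  83  81  79  75  75  89  98 104 112 118 113 122 144 150 153 122  57
   56  48  55  70]
 [116 119 111 109 108 107 114 120 116 114 111 118 135 145 149 146 114  46
   52  57  51  62]
 [115 115 116 114 120 117 114 113 112 114 119 130 145 149 150 137 103  43
   54  55  52  51]]
0.605 [285.3199 145.9194] [285.3753 142.7482]
0.6073 [284.5575 145.8723] [284.6098 142.7017]
0.609 [283.9941 145.8375] [284.0443 142.6673]
```

Call:
{"method": "step_arm", "body": {
  "series": [
    [-0.0003, 0, 0.0026, 0, 1],
    [0, 0.005, 0, 0, 1],
    [0, 0.005, 0, 0, 1],
    [0, 0.004, 0, 0, 1],
    [0, 0.003, 0, 0, 1],
    [0, 0.002, 0, 0, 1],
    [0, 0, 0, 0, 1],
    [0, 0, 0, 0, 1],
    [0, 0, 0, 0, 1],
    [0, 0, 0, 0, 1]
  ]
}}

```text
time_s: 9.25
position: [0.4819, -0.2102, 0.1429]
tool_rot: [0.706, -0.035, 0.035, -0.706]
contact_force: [0.2, -0.8, -2.3]
width: 0.0361
```

```bash
cat > o.py <<'E'
from h import *
import sys
k=sys.argv[1];t=grab("top","t"+k);s=grab("side","s"+k)
o=np.zeros((540,800,3),np.uint8);o[:450,:400]=crop(t,425,150,40,45,10);o[:400,400:]=crop(s,262,120,40,40,10);cv2.imwrite(f"pics/z{k}.png",o)
x=bot.read_state();print(x["position"],x["contact_force"],x["wrist_torque"],x["width"])
E
python3 o.py 5; python3 - <<'E'
from fit import *
for z in(.160,.162):
    ringfit("top","5",(432,165,36,32),z,100,(.606,-.226)); ringfit("side","5",(272,134,30,13),z,75,(.608,-.226))
E
```

```text
[ 0.4819 -0.2102  0.1429] [ 0.0679  0.0671 -2.8764] [-0.0074  0.0633  0.0008] 0.036208871274695624
top 5 free [ 0.6067 -0.2265  0.0236] fixedR [ 0.6083 -0.2265]
side 5 free [ 0.6108 -0.2308  0.0227] fixedR [ 0.6114 -0.2307]
top 5 free [ 0.6063 -0.2256  0.0236] fixedR [ 0.6079 -0.2256]
side 5 free [ 0.6103 -0.2254  0.0225] fixedR [ 0.6107 -0.2253]
```

View pics/z5.png

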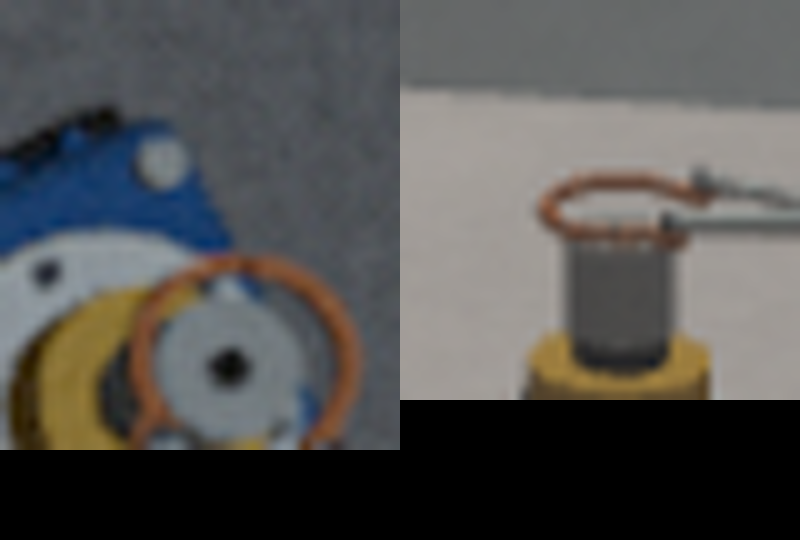

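Ring and shaft agree to within about 1 mm in both cameras, with the ring at z ≈ 0.162. I'll descend slowly.

Call:
{"method": "step_arm", "body": {
  "series": [
    [0, 0.002, 0, 0, 1],
    [0, 0.002, 0, 0, 1],
    [0, 0.002, 0, 0, 1],
    [0, 0.002, 0, 0, 1],
    [0, 0.002, 0, 0, 1],
    [0, 0.003, 0, 0, 1],
    [0, 0.003, 0, 0, 1],
    [0, 0.003, 0, 0, 1],
    [0, 0.003, 0, 0, 1],
    [0, 0, 0, 0, 1]
  ]
}}

```text
time_s: 10.6
position: [0.4816, -0.21, 0.1205]
tool_rot: [-0.706, 0.035, -0.035, 0.706]
contact_force: [0.5, 0.5, -2.6]
width: 0.0362
```

```bash
python3 o.py 6; python3 - <<'E'
from fit import *
for z in(.140,.142):
    ringfit("top","6",(430,165,36,32),z,100,(.606,-.226)); ringfit("side","6",(272,139,30,16),z,75,(.608,-.226))
E
```

```text
[ 0.4818 -0.2102  0.1208] [ 0.0056 -0.8336 -2.8085] [0.0217 0.0412 0.0165] 0.03580719904652017
top 6 free [ 0.607  -0.2257  0.0231] fixedR [ 0.6077 -0.225 ]
side 6 free [ 0.6123 -0.2224  0.0199] fixedR [ 0.6105 -0.2245]
top 6 free [ 0.6066 -0.2249  0.0231] fixedR [ 0.6074 -0.2242]
side 6 free [ 0.6105 -0.218   0.0207] fixedR [ 0.6093 -0.2192]
```

View pics/z6.png

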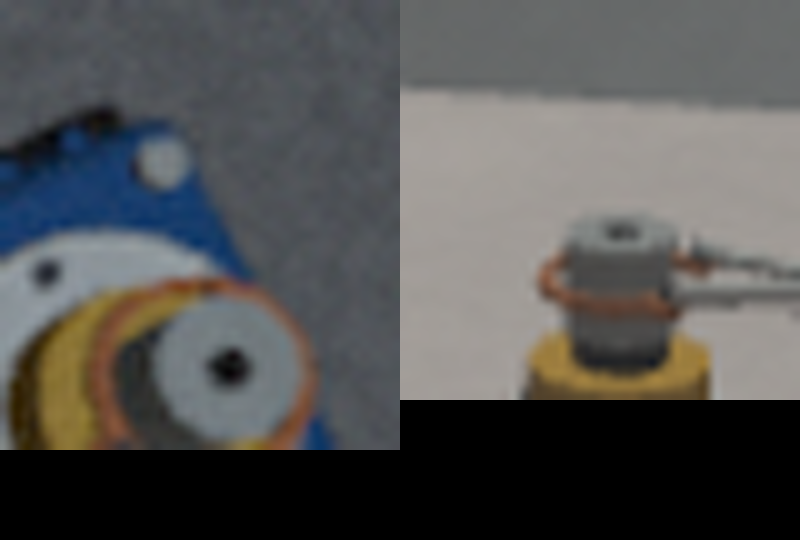

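The ring is around the shaft below its top, with no contact force. z is about 0.1405, so 20.5 mm remains.

Call:
{"method": "step_arm", "body": {
  "series": [
    [0, 0.003, 0, 0, 1],
    [0, 0.003, 0, 0, 1],
    [0, 0.003, 0, 0, 1],
    [0, 0.003, 0, 0, 1],
    [0, 0.003, 0, 0, 1],
    [0, 0.002, 0, 0, 1],
    [0, 0.002, 0, 0, 1],
    [0, 0.0015, 0, 0, 1],
    [0, 0, 0, 0, 1],
    [0, 0, 0, 0, 1]
  ]
}}

```text
time_s: 11.95
position: [0.4819, -0.2102, 0.1004]
tool_rot: [0.706, -0.035, 0.035, -0.706]
contact_force: [0.5, -0.4, -2.9]
width: 0.0357
```

```bash
python3 o.py 7; python3 - <<'E'
from fit import *
for z in(.118,.120,.122):
    ringfit("top","7",(425,165,36,32),z,100,(.606,-.226)); ringfit("side","7",(272,145,30,18),z,75,(.608,-.226))
E
```

```text
[ 0.4819 -0.2102  0.1004] [ 0.3357  0.1072 -2.1638] [-0.0105 -0.004   0.0177] 0.03611898331546387
top 7 free [ 0.6079 -0.2246  0.022 ] fixedR [ 0.6078 -0.2246]
side 7 free [ 0.6088 -0.2298  0.024 ] fixedR [ 0.611  -0.2289]
top 7 free [ 0.6075 -0.2237  0.0219] fixedR [ 0.6075 -0.2238]
side 7 free [ 0.6081 -0.2249  0.0239] fixedR [ 0.6102 -0.224 ]
top 7 free [ 0.6072 -0.2229  0.0219] fixedR [ 0.6071 -0.223 ]
side 7 free [ 0.6075 -0.2199  0.0238] fixedR [ 0.6094 -0.2191]
```

View pics/z7.png

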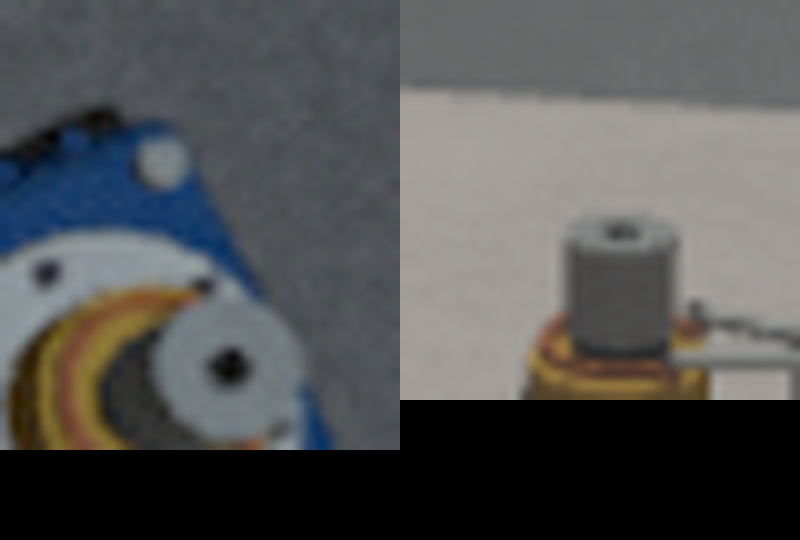

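The ring sits at the groove just above the collar. The force reading is only the pliers' weight, so I'm handing in.

```bash
python3 -c "
from rig import bot
print(bot.hand_in());s=bot.read_state();print(s['time_s'],s['position'],s['contact_force'],s['width'])"
```

```text
the job is handed in; nothing more can be done
None
the job is handed in; nothing more can be done
```

I squeezed the smaller pliers with 80 N, lifted them off the rest and lowered the spread ring over the shaft to the groove. I handed in at about 12 s of the 48 s limit, still holding them; no verdict is reported.

**Last checks before handing in:**
- **Height:** the ring centre was at about 0.120 m by arm position and camera, against 0.1195 m for the groove.
- **Centring:** the ring was within about 2 mm of the shaft axis in both cameras. I did not measure its level with a separate fit.
- **Contact:** the force reading showed only the pliers' weight, about 2 to 3 N, with almost no moment. There was no sign of pressing on the gearbox.
- **Jar, box and bearing:** I kept the path clear of them but did not measure their positions again at the end.

**Disagreements:**
- **Camera offset:** the two cameras differed by about 3 mm on the shaft's absolute position. I centred the ring relative to the shaft within each picture instead.
- **Grip width:** the gripper read about 36 mm, though the handles should measure 42 mm at their stop. I did not find out why. The pictures showed parallel handles and a spread ring.

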